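# Slide the drain board home on its rails

### The arm

A 6-joint arm with a two-finger parallel gripper is mounted at the origin on the work surface. World frame = base frame: x ahead of the robot, y to its left, z up, the work surface at z = 0. Lengths are in m, angles in rad, forces in N, time in s.
With the tool pointing down it reaches from about 0.425 to 0.925 m from the base axis. Payload 12.5 kg.
Tool frame: the origin (TCP) lies on the mounting face of the last link; the fingertips stand 173 mm ahead of it and the grasp point (between the pads) lies 155 mm ahead of it; z points along the fingers, y is the line along which they close (so a half turn about z gives the same grasp; the last joint's range is limited). The gripper opens to 85 mm and grips with 20 to 120 N. Pads are 22 mm wide; open, the fingers measure 114 mm over their backs; the gripper's body (76 mm by 85 mm) begins 54 mm behind the grasp point. The pads swing forward as they close: fully open they stand 13 mm farther back than shut.
Start: joints at [-1.215, 0.491, 1.559, -0, 1.092, -0.106], TCP at [0.278, -0.56, 0.405] pointing down, gripper open.
Joint ranges: [-3.1, 3.1], [-0.84, 2.19], [0.05, 2.79], [-1.13, 4.28], [0.06, 2.93], [-2.69, 2.69]. Speed limits (rad/s): [2.22, 2.22, 2.79, 3.14, 3.14, 3.14].

### API

Orientations are given as [roll, pitch, yaw] about the fixed x, y, z axes, in that order (R = Rz(yaw) Ry(pitch) Rx(roll)).
In Python, from station import bot gives the robot as it stands.
- The arm moves only by the shell command python3 -m handwheel 'ROWS' [OPENING]. ROWS is JSON, a list of rows, each a list of 6 numbers: the shift along the world's x, y, z in m, then the turn, a rotation vector about the world's x, y, z in degrees. A call has 1 to 8 rows; each row is the pose to reach, as a shift and turn from the pose commanded when the call began; what a row does not reach only later rows make up. A row lasts 1/10 s, in which the tool goes at most 50 mm and 8.59 degrees, less where a joint would pass 70% of its speed; a pose out of reach is approached as far as the arm can. A call with a gripper value outside its range is refused whole. OPENING is the finger opening in m, from 0 to 0.0854, set as the call begins (- or left out, the last holds). The fingers move at their own pace and stop on an object; the grip force is fixed at half the most. Time passes only in rows, so rows that repeat a pose let the fingers close. It gives the time, the measured TCP pose, the force, the opening and the grip force at its end, in the units of the state.
- bot.get_obs(): the state, without advancing time (a new reading comes with each control period).
- bot.read_camera(name): name is "scene" or "top" or "wrist"; returns a dict with "pixels" (400x640x3 uint8, red, green, blue), "mtx" (3x3 intrinsics, pixels), "dist" ([k1, k2, p1, p2, k3] as OpenCV has them; the pictures are not rectified), "pose" (4x4, takes a point from camera to world coordinates); the wrist camera has in their place "mount" (4x4, takes a point from camera to tool coordinates, whose origin is the TCP and whose axes are the flange's). Camera axes: x right, y down, z forward; pixel columns grow to the right and rows downward; lengths in m; the calibration is good to about 2 mm. A picture is of the moment at which its call begins: read the wrist's pose just before it. There is no depth.
- bot.finish_job(): hands the job in; it is judged then, once.
Trained networks look in a picture, given as the dict that the camera call returned (one of the last four; its "shot" number tells which), for a name from the list of things; names that differ only in an ending like _2 or _b are one class to them, and where a whole thing is asked for, a point or a joint stands for the part that bears it (a point fixed in the world has none). Each returns a list of dicts, best first, with "conf" (0 to 1); they miss things now and then, are a little off and sometimes report something else, mostly with a low value. They report only what shows in the picture. A call takes as long as a camera call. They do not tell look-alikes from the thing itself.
- bot.spot_in(picture, name): "point" ([row, column] in pixels, amid what is visible of it).
The state is a dict: "clock": time; "qpos": joint angles; "qd": joint speeds; "tau": joint torques, N m; "tool_pos": TCP position; "tcp_rot": TCP orientation; "contact_force": force on the tool from outside, world axes, zero at the start; "wrist_torque": the same for the moment, N m; "finger_gap": finger opening in m; "grip_force": force on a finger pad.
Only numpy, scipy, OpenCV 4.12 (cv2) and the standard library are available. Lean on these libraries where they do the work, as an engineer would, in place of code of your own. Each camera call takes 0.05 s, during which the arm holds its last target. There are 200 camera calls.

### The job

The white drain board rides high on the two rails of the black spill tray, to one side of its place. Push it with the fingertips along the rails until you feel its four feet drop into the locating notches and it lies down level, then take the hand away. Only push it, never lift or tip it; do not touch the amber jar that rides on it, which must stay standing on the board, and leave everything else on the bench where it is.

Things in the scene. Friction and masses are not known exactly. Their poses are not given: they have to be found in the camera images.
- rack: Fixed black spill tray, 18 mm high, x -95 to 165, y -230 to 230 mm, floor 6 mm up, with two aluminium rails along y: 20 mm wide, at x = +-50, y -190 to 190, running surface 45 mm over the bench. Between the rails it is open down to the tray floor. Blue guides outside the rails, 60 mm high, inner faces at x = +-68. Origin: on the bench, centre of the rails; x across them, y along, z up.
- home (a point): Point on the rack where the board's origin lies when home, at its centre, 39 mm over the bench. Each rail has two notches, centred 58 mm to either side of it along y: 22 mm long, 6 mm deep, upright ends, yellow marks beside them on the guides. Rubber buffers 9 mm high stand on the rails' ends (y = +-186 mm), none between the rails.
- board: Loose white slab, 130 mm across the rails (x), 150 along (y), 25 thick, about 0.5 kg, on four feet 8 mm high. Origin: its centre, at the underside of the feet; slab 8 to 33 mm above it. Feet 14 mm long (y), at x = +-50, y = +-58, yellow marks on top above them. At the start 45 to 85 mm from home towards rack +y or -y, origin 45 mm over the bench; it may turn a little between the guides.
- board_end_pos (a point): Centre of the board's upright end face at its y = +75 mm, 20.5 mm above the board's origin (face 25 mm high). Push here to slide it towards -y. Sliding takes about 2 to 5 N (dry friction). The board drops 6 mm when all feet are over the notches, where they have 4 mm play either way; then the notch ends stop it. A fast push may carry it across.
- board_end_neg (a point): Centre of the board's other end face, at its y = -75 mm, 20.5 mm above its origin. Push here to slide it towards +y.
- jar: Loose amber jar with a black lid, 54 mm in diameter, 45 mm high, about 0.1 kg, standing near the middle of the board's top. Origin: centre of its underside.
- dish: Loose small white dish, 60 mm in diameter, 16 mm high, on the tray floor between the rails, lower than the board passes. Origin: centre of its underside.
- beaker: Loose clear cup, 50 mm in diameter, 65 mm high, on the tray floor beside the rails. Origin: centre of its underside.
- vial: Loose green bottle with white cap, 36 mm in diameter, 60 mm high, on the tray floor beside the rails. Origin: centre of its underside.
- bottle_clear: Loose white bottle, 76 mm in diameter, 210 mm high, standing at a side of the bench. Origin: centre of its underside.
- bottle_yellow: Loose yellow bottle, 76 mm in diameter, 210 mm high, standing at a side of the bench. Origin: centre of its underside.
- drum: Loose black wide jar, 130 mm in diameter, 140 mm high, at a side of the bench. Origin: centre of its underside.
- tub: Loose pale translucent tub, 150 mm in diameter, 70 mm high, at a side of the bench. Origin: centre of its underside.
Things that resemble listed ones, but are neither listed nor needed, are in the scene too. Leave any brown look-alike of the board alone.

How it is judged:
By the outcome, as a careful person would: the job done as asked, in the order asked, and still so for the second after the job is handed in, with the robot touching nothing.
It also fails if it takes over 38 s, if anything falls off the work surface, if the arm or the gripper's body presses on something with over 40 N, if the wrist force passes 120 N, or if a joint passes its speed limit or range.

## Working session

There is one attempt and no reset: what is moved stays moved. The work goes in short steps, Python scripts to look and compute and a shell command to move; the robot and the scene stay as the last step left them, time stands still between calls to the robot, and variables do not carry over. Pictures are saved under pics/ and viewed, at most 10 in all, crops included, and the job is handed in when it is done.

```bash
mkdir -p pics
python3 - <<'E'
from station import bot
import cv2,numpy as np,pickle
o=bot.get_obs();print(o['clock'],o['tool_pos'],o['tcp_rot'],o['finger_gap'])
for n in ['scene','top']:
    p=bot.read_camera(n);cv2.imwrite(f'pics/{n}0.png',p['pixels'][:,:,::-1]);pickle.dump(p,open(n+'.pkl','wb'))
    print(n,p['pose'].round(3).tolist() if hasattr(p['pose'],'round') else p['pose'])
    for t in ['rack','home','board','board_end_pos','board_end_neg','jar','dish','beaker','vial','drum','tub','bottle_clear','bottle_yellow']:
        try: print(t,[(np.round(d['point']).tolist(),round(d['conf'],2)) for d in bot.spot_in(p,t)][:3])
        except Exception as e: print(t,e)
E
```

```text
0.0 [ 0.27847478 -0.55950457  0.40411609] [-3.14046941e+00 -1.22494122e-04  4.61772877e-01] 0.08567020603060495
scene [[-0.352, 0.595, -0.723, 1.409], [0.936, 0.226, -0.27, 0.335], [0.003, -0.771, -0.637, 0.808], [0.0, 0.0, 0.0, 1.0]]
rack [([234.0, 344.0], 0.94)]
home [([235.0, 343.0], 0.77)]
board [([171.0, 253.0], 0.95), ([208.0, 311.0], 0.65)]
board_end_pos [([168.0, 252.0], 0.79), ([210.0, 310.0], 0.78)]
board_end_neg [([208.0, 310.0], 0.79), ([168.0, 252.0], 0.63)]
jar [([194.0, 302.0], 0.74), ([235.0, 343.0], 0.69)]
dish []
beaker [([237.0, 309.0], 0.74)]
vial [([244.0, 382.0], 0.56)]
drum [([253.0, 460.0], 0.63)]
tub [([181.0, 176.0], 0.67)]
bottle_clear [([202.0, 483.0], 0.58), ([244.0, 383.0], 0.18)]
bottle_yellow [([145.0, 198.0], 0.79), ([209.0, 309.0], 0.51)]
top [[0.011, -0.984, 0.178, 0.283], [-1.0, -0.013, -0.009, 0.014], [0.011, -0.178, -0.984, 1.594], [0.0, 0.0, 0.0, 1.0]]
rack [([186.0, 261.0], 0.72)]
home [([186.0, 262.0], 0.83)]
board [([186.0, 303.0], 0.89), ([243.0, 400.0], 0.67)]
board_end_pos [([187.0, 303.0], 0.98), ([242.0, 401.0], 0.59), ([235.0, 126.0], 0.49)]
board_end_neg [([242.0, 399.0], 0.97), ([186.0, 302.0], 0.69)]
jar [([203.0, 256.0], 0.71), ([180.0, 304.0], 0.62)]
dish [([202.0, 256.0], 0.56), ([181.0, 307.0], 0.51)]
beaker [([146.0, 290.0], 0.52)]
vial [([203.0, 253.0], 0.57), ([174.0, 222.0], 0.44)]
drum [([166.0, 152.0], 0.8)]
tub [([171.0, 457.0], 0.65), ([240.0, 477.0], 0.3)]
bottle_clear [([236.0, 122.0], 0.57)]
bottle_yellow [([239.0, 477.0], 0.8)]
```

View pics/top0.png

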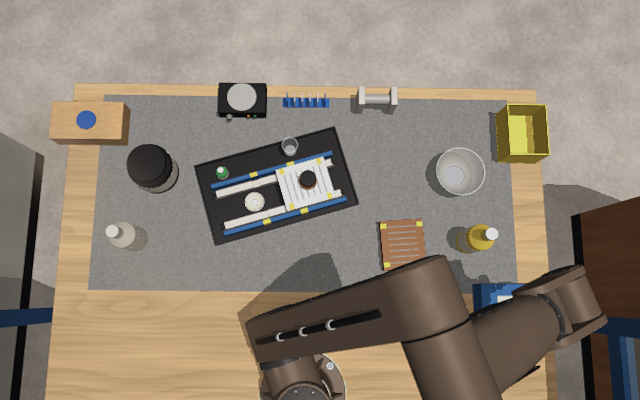

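View pics/scene0.png

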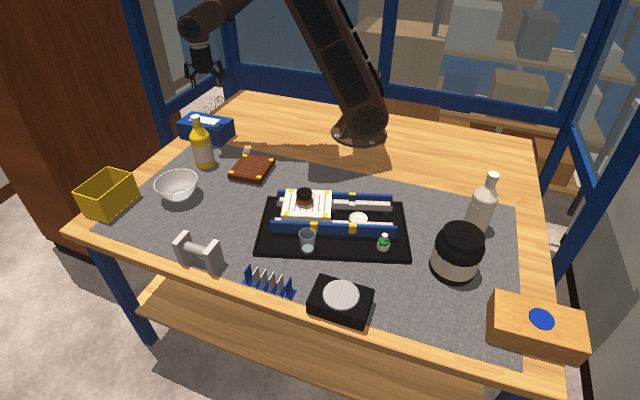

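The board is right of the notches in the top view, at (305,183), with the jar at (307,178) and the brown look-alike at (402,243). I'll enlarge the tray to measure its pose.

Run:
```python
import cv2,pickle
p=pickle.load(open('top.pkl','rb'))['pixels'][:,:,::-1]
cv2.imwrite('pics/crop0.png',cv2.resize(p[115:255,185:370],None,fx=4,fy=4,interpolation=cv2.INTER_CUBIC))
```

```text
(no output)
```

View pics/crop0.png

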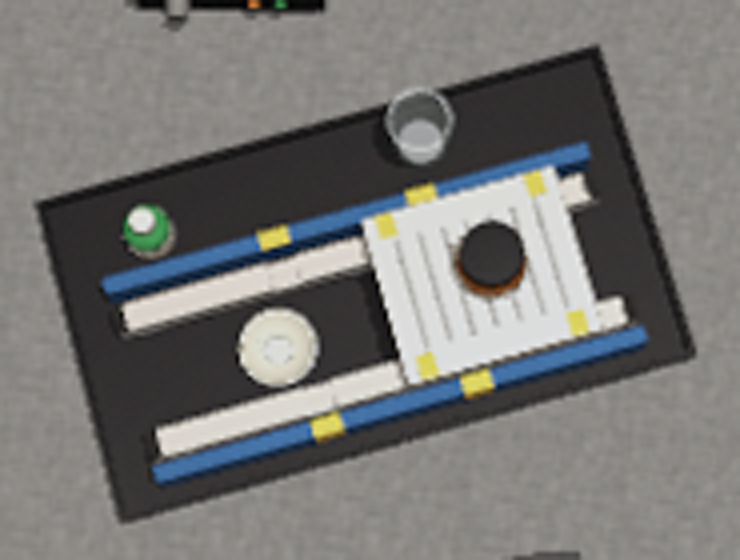

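The tray's corners in the crop are at (40,203), (598,47), (693,355) and (122,520). The guide marks are at (274,237), (420,195), (327,426) and (477,383), and the board marks at (386,225), (535,184), (577,322) and (428,365).

```bash
cat > h.py <<'E'
import cv2,numpy as np
def ray(p,px,z,pose=None):
    "px list of (col,row) -> world points on plane z"
    T=np.array(p['pose'] if pose is None else pose)
    u=cv2.undistortPoints(np.array(px,float).reshape(-1,1,2),np.array(p['mtx']),np.array(p['dist']))[:,0]
    d=np.c_[u,np.ones(len(u))]@T[:3,:3].T; c=T[:3,3]
    return c+d*((z-c[2])/d[:,2])[:,None]
def fit(model,w):
    "2d rigid: w = R m + t ; returns yaw,t,resid"
    m=np.array(model,float);w=np.array(w)[:,:2];mc,wc=m.mean(0),w.mean(0)
    a,b=m-mc,w-wc;y=np.arctan2((a[:,0]*b[:,1]-a[:,1]*b[:,0]).sum(),(a*b).sum())
    R=np.array([[np.cos(y),-np.sin(y)],[np.sin(y),np.cos(y)]]);t=wc-R@mc
    return y,t,R,w-(m@R.T+t)
E
python3 - <<'E'
from h import *;import pickle
p=pickle.load(open('top.pkl','rb'))
f=lambda l:[((x+.5)/4-.5+185,(y+.5)/4-.5+115) for x,y in l]
y,t,R,r=fit([(.165,.23),(.165,-.23),(-.095,-.23),(-.095,.23)],ray(p,f([(40,203),(598,47),(693,355),(122,520)]),.018))
print('rack',np.degrees(y),t,r.round(4).tolist())
g=ray(p,f([(274,237),(420,195),(327,426),(477,383)]),.060)
print('guide marks in rack',((g[:,:2]-t)@R).round(4).tolist())
b=ray(p,f([(386,225),(535,184),(577,322),(428,365)]),.078)
print('board marks in rack',((b[:,:2]-t)@R).round(4).tolist(),((b[:,:2]-t)@R).mean(0))
j=ray(p,f([(490,253)]),.123);print('jar',(j[:,:2]-t)@R)
for q in [(0,-.2),(0,-.17)]:print(q,R@q+t)
E
```

```text
rack 16.929821870616998 [0.5834314  0.07922947] [[-0.0009, -0.0042], [-0.002, 0.0021], [0.0006, 0.0044], [0.0022, -0.0024]]
guide marks in rack [[0.0758, 0.058], [0.0766, -0.0569], [-0.0741, 0.0582], [-0.0741, -0.0579]]
board marks in rack [[0.057, -0.0251], [0.0563, -0.1412], [-0.0535, -0.141], [-0.0538, -0.026]] [ 0.00149615 -0.08331414]
jar [[ 0.00524174 -0.09023516]]
(0, -0.2) [ 0.64167143 -0.11210296]
(0, -0.17) [ 0.63293543 -0.0834031 ]
```

Home is at rack y≈0 and the board at y≈-83 mm, so I push towards rack +y on the neg end. I'll put the fingers behind that face, spread across the rails.

```bash
python3 -m handwheel '[[0,0,0.05,0,0,8],[0.02,0.02,0.09,0,0,16],[0.05,0.06,0.09,0,0,24],[0.08,0.1,0.09,0,0,32],[0.11,0.14,0.09,0,0,40],[0.14,0.175,0.09,0,0,48],[0.17,0.21,0.09,0,0,56],[0.2,0.25,0.09,0,0,64]]' 0.05; python3 -c "
from station import bot;o=bot.get_obs();print(o['clock'],o['tool_pos'],o['tcp_rot'],o['finger_gap'],o['qpos'])"
```

```text
clock: 2.2
tool_pos: [0.4794, -0.3081, 0.4949]
tcp_rot: [3.141, 0.0, 1.584]
contact_force: [1.0, -0.5, -0.5]
finger_gap: 0.0502
grip_force: 0.0
2.2 [ 0.47938312 -0.3081072   0.49488187] [3.14119639e+00 3.97743545e-04 1.58418833e+00] 0.05017040623968313 [-6.87132716e-01  3.32395712e-01  1.57038240e+00 -5.14599168e-05
  1.23825521e+00 -7.00508009e-01]
```

```bash
python3 -m handwheel '[[0.03,0.037,0,0,0,4],[0.06,0.074,0,0,0,8],[0.09,0.111,-0.02,0,0,12],[0.12,0.148,-0.05,0,0,16.1],[0.15,0.185,-0.09,0,0,16.1],[0.162,0.2,-0.13,0,0,16.1],[0.162,0.2,-0.17,0,0,16.1],[0.162,0.2,-0.17,0,0,16.1]]'
python3 - <<'E'
from station import bot
import cv2,pickle
o=bot.get_obs();p=bot.read_camera('wrist');p['obs']=o;pickle.dump(p,open('w1.pkl','wb'))
cv2.imwrite('pics/w1.png',p['pixels'][:,:,::-1]);print(o['tool_pos'],o['tcp_rot'])
p=bot.read_camera('top');cv2.imwrite('pics/t1.png',cv2.resize(p['pixels'][115:255,185:370,::-1],None,fx=4,fy=4))
E
```

```text
clock: 3.0
tool_pos: [0.6401, -0.1081, 0.3188]
tcp_rot: [-3.133, -0.005, 1.862]
contact_force: [-0.4, 0.4, -0.3]
finger_gap: 0.0499
grip_force: 0.0
[ 0.64006944 -0.10814506  0.31878908] [-3.13310376 -0.00543897  1.86150065]
```

View pics/w1.png

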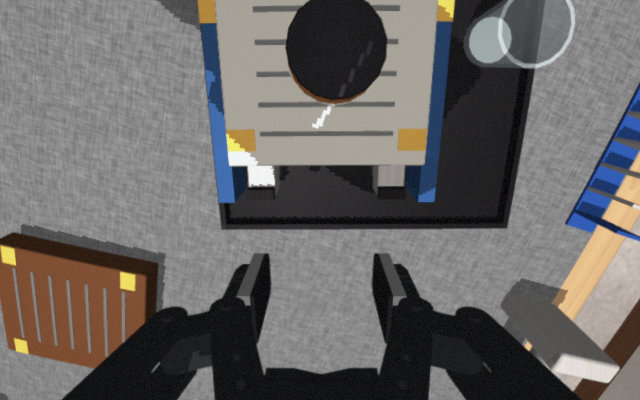

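The wrist view shows the board's end face at row ~165, columns 229–427, with a mark at (241,139) and another at (412,139). The fingers, around columns 258–385, are squarely behind it and clear.

Run:
```python
from h import *;import pickle
from scipy.spatial.transform import Rotation as Ro
p=pickle.load(open('w1.pkl','rb'));o=p['obs']
T=np.eye(4);T[:3,:3]=Ro.from_euler('xyz',o['tcp_rot']).as_matrix();T[:3,3]=o['tool_pos'];P=T@p['mount']
y=np.radians(16.93);R=np.array([[np.cos(y),-np.sin(y)],[np.sin(y),np.cos(y)]]);t=np.array([.5834,.0792])
f=lambda px,z:((ray(p,px,z,P)[:,:2]-t)@R).round(4).tolist()
print('edge',f([(229,165),(427,165)],.078),'marks',f([(241,139),(412,139)],.078))
print('guide ends',f([(226,203),(427,202)],.060),'tray',f([(223,228),(507,228)],.018))
print('tcp',(np.array(o['tool_pos'])[:2]-t)@R, np.degrees(o['tcp_rot'][2])-90)
```

```text
edge [[-0.0623, -0.1585], [0.0686, -0.1589]] marks [[-0.0529, -0.1414], [0.0573, -0.1418]]
guide ends [[-0.0726, -0.1912], [0.0771, -0.1908]] tray [[-0.0912, -0.2295], [0.1676, -0.2303]]
tcp [-0.00034202 -0.19572807] 16.656130541726213
```

```bash
python3 -m handwheel '[[0.0025,0.001,-0.03,0,0,0],[0.0025,0.001,-0.06,0,0,0],[0.0025,0.001,-0.08,0,0,0],[0.0025,0.001,-0.088,0,0,0],[0.0025,0.001,-0.088,0,0,0],[0.0025,0.001,-0.088,0,0,0]]'
```

```text
clock: 3.7
tool_pos: [0.6434, -0.1091, 0.239]
tcp_rot: [3.139, 0.002, 1.859]
contact_force: [-0.1, -0.2, 0.5]
finger_gap: 0.0504
grip_force: 0.0
```

```bash
python3 -m handwheel '[[-0.0015,0.005,-0.007,0,0,0],[-0.003,0.0095,-0.007,0,0,0],[-0.0045,0.0145,-0.007,0,0,0],[-0.006,0.019,-0.007,0,0,0],[-0.007,0.023,-0.007,0,0,0],[-0.008,0.027,-0.007,0,0,0],[-0.009,0.0305,-0.007,0,0,0],[-0.01,0.0335,-0.007,0,0,0]]'; python3 -m handwheel '[[-0.001,0.003,0,0,0,0],[-0.0018,0.006,0,0,0,0],[-0.0027,0.009,0,0,0,0],[-0.0036,0.012,0,0,0,0]]'
```

```text
clock: 4.5
tool_pos: [0.6331, -0.075, 0.2299]
tcp_rot: [3.141, 0.001, 1.86]
contact_force: [1.5, -3.2, 0.3]
finger_gap: 0.0497
grip_force: 1.9
clock: 4.9
tool_pos: [0.6294, -0.0629, 0.2299]
tcp_rot: [3.141, 0.0, 1.86]
contact_force: [0.8, -5.3, 1.7]
finger_gap: 0.0501
grip_force: 2.3
```

Contact was made and it slides at about 4–5 N, with roughly 63 mm left to go.

```bash
python3 -m handwheel '[[-0.0012,0.0038,0,0,0,0],[-0.0023,0.0077,0,0,0,0],[-0.0035,0.0115,0,0,0,0],[-0.0047,0.0153,0,0,0,0],[-0.0058,0.0191,0,0,0,0],[-0.007,0.023,0,0,0,0],[-0.0079,0.0258,0,0,0,0],[-0.0087,0.0287,0,0,0,0]]';python3 -m handwheel '[[-0.0009,0.0029,0,0,0,0],[-0.0017,0.0057,0,0,0,0],[-0.0026,0.0086,0,0,0,0],[-0.0035,0.0115,0,0,0,0]]';  python3 - <<'E'
from station import bot
import cv2,pickle
o=bot.get_obs();p=bot.read_camera('wrist');p['obs']=o;pickle.dump(p,open('w2.pkl','wb'))
cv2.imwrite('pics/w2.png',p['pixels'][:,:,::-1]);print(o['tool_pos'],o['tcp_rot'])
E
```

```text
clock: 5.7
tool_pos: [0.6206, -0.0341, 0.2298]
tcp_rot: [3.141, 0.0, 1.86]
contact_force: [1.3, -4.5, 3.1]
finger_gap: 0.0498
grip_force: 2.6
clock: 6.1
tool_pos: [0.6172, -0.0226, 0.2298]
tcp_rot: [3.141, 0.0, 1.86]
contact_force: [1.6, -4.9, 2.8]
finger_gap: 0.0497
grip_force: 2.6
[ 0.61717208 -0.02261552  0.22984639] [3.14123587e+00 1.86411949e-04 1.85980614e+00]
```

View pics/w2.png

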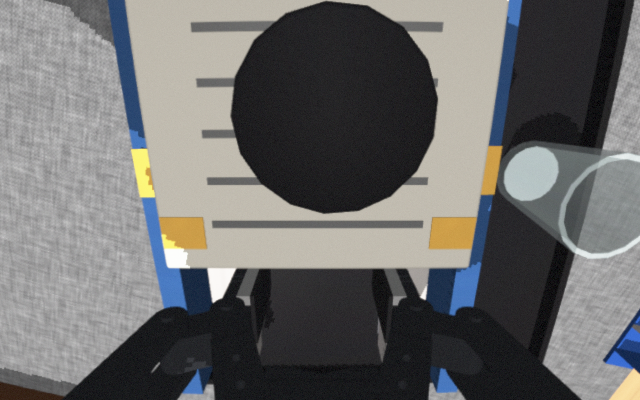

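The board is square and the jar stands. The board marks are at row ~233 (columns 183 and 453), and the guide's notch marks at row ~171 (columns 143 and 492).

Run:
```python
from h import *;import pickle
from scipy.spatial.transform import Rotation as Ro
p=pickle.load(open('w2.pkl','rb'));o=p['obs']
T=np.eye(4);T[:3,:3]=Ro.from_euler('xyz',o['tcp_rot']).as_matrix();T[:3,3]=o['tool_pos'];P=T@p['mount']
y=np.radians(16.93);R=np.array([[np.cos(y),-np.sin(y)],[np.sin(y),np.cos(y)]]);t=np.array([.5834,.0792])
f=lambda px,z:((ray(p,px,z,P)[:,:2]-t)@R).round(4).tolist()
print('edge',f([(168,268),(469,268)],.078),'marks',f([(183,233),(453,233)],.078))
print('guide marks',f([(143,173),(492,170)],.060))
print('tcp',(np.array(o['tool_pos'])[:2]-t)@R)
```

```text
edge [[-0.0621, -0.0961], [0.0671, -0.097]] marks [[-0.053, -0.0797], [0.0579, -0.0805]]
guide marks [[-0.0754, -0.0586], [0.0798, -0.0583]]
tcp [ 0.00265944 -0.1072375 ]
```

About 21 mm remain, with the drop expected from about 17.5 mm on. I'll go slower now.

```bash
python3 -m handwheel '[[-0.0009,0.0029,0,0,0,0],[-0.0017,0.0057,0,0,0,0],[-0.0026,0.0086,0,0,0,0],[-0.0035,0.0115,0,0,0,0],[-0.004,0.0134,0,0,0,0],[-0.0044,0.0144,0,0,0,0]]';for i in 1 2 3; do :; done; python3 -m handwheel '[[-0.0003,0.001,0,0,0,0],[-0.0006,0.0019,0,0,0,0]]'; python3 -m handwheel '[[-0.0003,0.001,0,0,0,0],[-0.0006,0.0019,0,0,0,0]]'
```

```text
clock: 6.75
tool_pos: [0.6128, -0.0083, 0.2298]
tcp_rot: [3.141, 0.0, 1.86]
contact_force: [1.9, -5.1, 2.1]
finger_gap: 0.0502
grip_force: 2.6
clock: 6.95
tool_pos: [0.6121, -0.0064, 0.2297]
tcp_rot: [-3.142, -0.0, 1.86]
contact_force: [-0.1, -1.7, 0.3]
finger_gap: 0.0499
grip_force: 0.5
clock: 7.15
tool_pos: [0.6115, -0.0045, 0.2295]
tcp_rot: [-3.141, -0.0, 1.86]
contact_force: [1.2, -3.3, 0.5]
finger_gap: 0.0498
grip_force: 1.8
```

The force dipped at 17 mm, which may be the drop, so I'll look.

Run:
```python
from station import bot
import cv2,pickle
o=bot.get_obs();p=bot.read_camera('wrist');p['obs']=o;pickle.dump(p,open('w3.pkl','wb'))
cv2.imwrite('pics/w3.png',p['pixels'][:,:,::-1]);print(o['contact_force'])
```

```text
[ 1.24660856 -3.28897076  0.53702148]
```

View pics/w3.png

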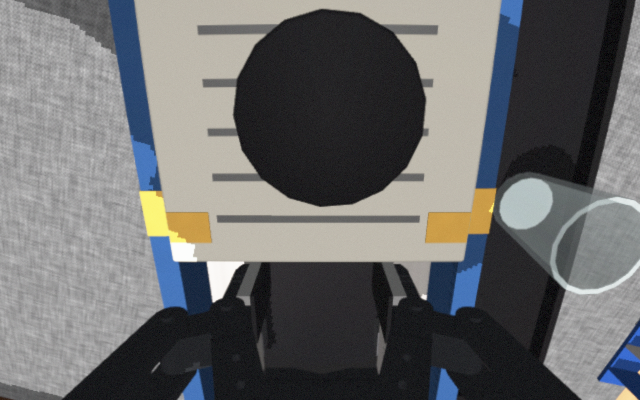

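The slab looks smaller, with its near edge down from 301 to 290 px wide and its far groove from 252 to 240, so it has dropped at both ends. The jar stands. I'll back off, rise and check.

```bash
python3 -m handwheel '[[0.003,-0.0095,0,0,0,0],[0.0087,-0.0287,0,0,0,0],[0.0145,-0.048,0.01,0,0,0],[0.02,-0.067,0.05,0,0,0],[0.02,-0.067,0.1,0,0,0],[0.02,-0.067,0.15,0,0,0],[0.02,-0.067,0.17,0,0,0],[0.02,-0.067,0.17,0,0,0]]'
python3 - <<'E'
from station import bot
import cv2,pickle
import numpy as np
o=bot.get_obs();p=bot.read_camera('wrist');p['obs']=o;pickle.dump(p,open('w4.pkl','wb'))
cv2.imwrite('pics/w4.png',p['pixels'][:,:,::-1])
q=bot.read_camera('scene');cv2.imwrite('pics/s4.png',cv2.resize(q['pixels'][160:280,240:420,::-1],None,fx=4,fy=4,interpolation=2))
print(o['clock'],o['contact_force'])
E
```

```text
clock: 8.0
tool_pos: [0.6317, -0.073, 0.4033]
tcp_rot: [3.136, 0.003, 1.859]
contact_force: [-0.0, -0.1, -0.6]
finger_gap: 0.0501
grip_force: 0.0
8.0 [-0.03104726 -0.05113315 -0.63162735]
```

View pics/w4.png

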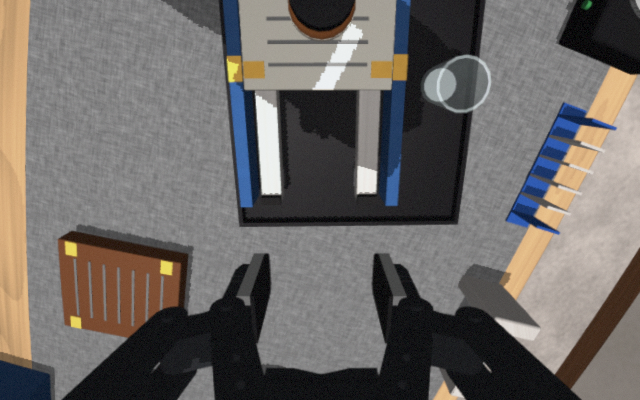

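View pics/s4.png

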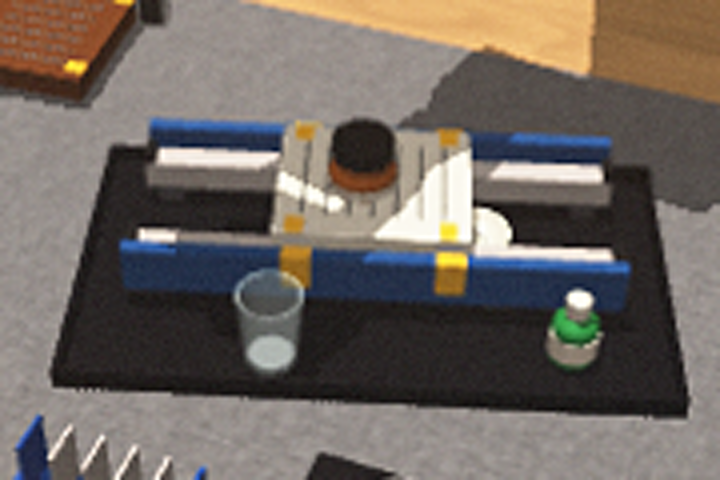

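The marks line up and the jar stands. Now a numeric check that the board is level, against predicted corners.

Run:
```python
from h import *;import pickle
p=pickle.load(open('scene.pkl','rb'));W=np.linalg.inv(np.array(p['pose']))
y=np.radians(16.8);R=np.array([[np.cos(y),-np.sin(y)],[np.sin(y),np.cos(y)]]);t=np.array([.5834,.0792])+R@[.0025,0]
def pr(P):
    P=np.array(P,float);w=np.c_[P[:,:2]@R.T+t,P[:,2]]
    u=cv2.projectPoints(w,cv2.Rodrigues(W[:3,:3])[0],W[:3,3],np.array(p['mtx']),np.array(p['dist']))[0][:,0]
    return (((u-[240,160])+.5)*4-.5).round(0).tolist()
yb=-.002
for n,zn,zp in [('level',.072,.072),('neg high',.078,.072),('pos high',.072,.078),('up',.078,.078)]:
    print(n,'edge corners(+x)',pr([(.065,yb-.075,zn),(.065,yb+.075,zp)]),'(-x)',pr([(-.065,yb-.075,zn),(-.065,yb+.075,zp)]))
print('guide top inner at x, ends',pr([(.0835,-.19,.06),(.0835,.19,.06),(.068,-.077,.06),(.068,.073,.06)]))
# wrist w2 vs w3: height from near-edge / groove widths
from scipy.spatial.transform import Rotation as Ro
for f,e,g in [('w2',((168,268),(469,268)),((191,27),(443,27))),('w3',((174,262),(464,262)),((198,30),(438,30)))]:
    q=pickle.load(open(f+'.pkl','rb'));o=q['obs'];T=np.eye(4);T[:3,:3]=Ro.from_euler('xyz',o['tcp_rot']).as_matrix();T[:3,3]=o['tool_pos'];P=T@q['mount']
    for l in (e,g):print(f,[round(float(np.linalg.norm(np.subtract(*ray(q,l,z,P)))),4) for z in (.078,.072)])
```

```text
level edge corners(+x) [[271.0, 231.0], [472.0, 241.0]] (-x) [[285.0, 123.0], [470.0, 131.0]]
neg high edge corners(+x) [[270.0, 225.0], [472.0, 241.0]] (-x) [[285.0, 118.0], [470.0, 131.0]]
pos high edge corners(+x) [[271.0, 231.0], [473.0, 235.0]] (-x) [[285.0, 123.0], [470.0, 126.0]]
up edge corners(+x) [[270.0, 225.0], [473.0, 235.0]] (-x) [[285.0, 118.0], [470.0, 126.0]]
guide top inner at x, ends [[118.0, 253.0], [631.0, 277.0], [271.0, 246.0], [471.0, 255.0]]
w2 [0.1291, 0.1355]
w2 [0.0855, 0.0898]
w3 [0.1231, 0.1292]
w3 [0.0814, 0.0854]
```

The predicted level corners, (271,231) and (472,241), match the picture, and both groove widths in the wrist view agree with a drop to 72 mm.

```bash
python3 -c "
from station import bot;print(bot.finish_job())"
```

```text
the job is handed in; nothing more can be done
None
```

The board has dropped into its notches and lies level with the jar still standing on it; the hand is clear, I saw nothing else disturbed, and I handed the job in shortly after 8 s on the robot's clock.

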